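# Clamp a sensor barrel in the V-block for soldering

### The job

Take the steel sensor barrel out of its black holder, lay it gently in the fixture's V-block with its blue sensing face towards the end stop, and slide it along the V until you feel the face bear on the stop with a light but definite push, never forcing the delicate face. Then swing the strap over and press its red tab down until the blue spring catch snaps over it, so that the barrel is held fast for soldering its pins. Leave the other things on the bench where they are.

Things in the scene. Friction and masses are not known exactly. Their poses are not given: they have to be found in the camera images.
- barrel: Steel sensor barrel, diameter 30 mm, length 130 mm, about 0.22 kg. Origin on its axis at mid-length; x axis along the barrel to the blue sensing face (x = +65 mm). Steel from x = -57 to +55 mm, blue cap (diameter 29 mm) beyond; at the other end a black insert with four brass solder pins, to x = -73 mm. Centre of mass at x = +9 mm. It starts level, axis 41 mm above the bench.
- barrel_grip (a point): Point on the barrel's axis at barrel x = -40 mm, in the pin half, where to grip it across its diameter from above (50 N or more, so that it does not droop). Holder and V-block both end at about barrel x = -10 mm, so beside this point the fingers have room in both, down to 20 mm below the axis.
- sensing_face (a point): Centre of the barrel's blue sensing face, on the barrel's axis. Home means that it bears on the stop with a light, definite push of some 2 to 8 N. The face is thin plastic: more than 12 N on the stop breaks it. Sliding in the V takes up to 5 N of push by itself, up to 12 N if the gripper presses the barrel down.
- holder: Black plastic rest, 66 x 44 x 30 mm, fixed to the bench; origin at the centre of its underside, z up. Two rails 60 mm long along its x axis, 20 mm apart, carry the barrel, which lies along the holder's x axis, sensing face to +x. Lift the barrel straight up out of it.
- fixture: Soldering fixture fixed to the bench: base plate 150 x 160 x 10 mm with a steel 90-degree V-block, 74 mm long, 60 mm wide, its top 45 mm above the bench. Origin on the bench below the V's midline, midway along it; z up; x runs along the V from the open end (-37 mm) to the end stop (+37 mm). Strap hinged on the +y side, catch on the -y side. The robot must not press on it with more than 25 N.
- v_seat (a point): Where the axis of a barrel bedded on both faces of the V runs: 50 mm above the bench, over the fixture's origin; axes as the fixture's. A barrel that is home has its origin at x = -28 mm from here and its pin half overhanging the open end by 56 mm, nothing below it but the 10 mm base plate.
- end_stop: Rigid black plastic plate, 34 mm wide and 10 mm thick, at the +x end of the V, its top 62 mm above the bench. Origin and axes as point stop_face.
- stop_face (a point): Point on the stop's face (which looks along the fixture's -x) where the bedded barrel's axis meets it, 50 mm above the bench; axes as the fixture's.
- strap (a joint): Angle of the strap: 0 = level across the V, 1.57 = straight up; starts at 1.65 to 2.0, leaning away from the V. Stiff hinge: it stays where it is left. At about 0.13 its cross pin meets the hooks; 5 to 12 N on the red tab then push them aside until they snap over the pin (below about 0.07). Caught, it reads about 0.01; not caught, the spring pad holds it up at 0.045 or more. Hard stop at -0.008.
- strap_hinge (a point): Hinge axis of the strap (aluminium bar 20 mm wide, 5 mm thick), parallel to the fixture's x: at fixture x = +10 mm, y = +42 mm, 72 mm above the bench.
- strap_tab (a point): Middle of the outer face of the red tab (26 mm wide, 30 mm long, 6 mm thick) at the strap's free end: 119 mm from the hinge axis, 3 mm off the strap's mid-plane, on the side that faces up when closed and away from the V when open. Push the strap over and press it here. Closed, it is 75 mm above the bench at fixture x = +10 mm, y = -77 mm.
- catch_hook (a point): Top of the blue spring catch, between its two hooks, which stand either side of the strap (x = 12 to 18 mm from its middle), 95 to 102 mm from the hinge axis, up to 92 mm above the bench. They give way by themselves when the strap is pressed down; keep the fingers off them.
- strap_pad: Spring-loaded rubber pad under the strap, diameter 14 mm, 42 mm from the hinge axis; when the strap is caught it presses the barrel down with about 7 N.
- solder_reel: Bystander: reel of solder with teal flanges, diameter 62 mm, 50 mm high, origin under its centre.
- flux_tin: Bystander: round black tin, diameter 55 mm, 26 mm high, origin under its centre.
- parts_vial: Bystander: small clear jar with white cap, diameter 38 mm, 50 mm high, origin under its centre.
- circuit_board: Bystander: green circuit board lying flat, 50 x 80 x 4 mm (with parts up to 10 mm), origin under its centre.

How it is judged:
By the outcome, as a careful person would: the job done as asked, in the order asked, and still so for the second after the job is handed in, with the robot touching nothing.
It also fails if it takes over 72 s, if anything falls off the work surface, if the arm or the gripper's body presses on something with over 40 N, if the wrist force passes 120 N, or if a joint passes its speed limit or range.

### The arm

A 6-joint arm with a two-finger parallel gripper is mounted at the origin on the work surface. World frame = base frame: x ahead of the robot, y to its left, z up, the work surface at z = 0. Lengths are in m, angles in rad, forces in N, time in s.
With the tool pointing down it reaches from about 0.35 to 0.975 m from the base axis. Payload 4.9 kg.
Tool frame: the origin (TCP) lies midway between the tips of the shut fingers; the grasp point (between the pads) lies 19 mm behind it (ctrl.tcp_to_grasp is the distance from the TCP to the grasp point, in m); z points along the fingers, y is the line along which they close (so a half turn about z gives the same grasp; the last joint's range is limited). The gripper opens to 85 mm and grips with 20 to 120 N. Pads are 22 mm wide; open, the fingers measure 114 mm over their backs; the gripper's body (76 mm by 85 mm) begins 54 mm behind the grasp point. The pads swing forward as they close: fully open they stand 13 mm farther back than shut.
Start: joints at [1.014, 0.053, 1.613, -0, 1.476, -0.119], TCP at [0.265, 0.566, 0.231] pointing down, gripper open.
Joint ranges: [-3.01, 3.01], [-1.01, 2.22], [0.06, 2.58], [-1.02, 4.17], [0.09, 2.62], [-3.14, 3.14]. Speed limits (rad/s): [2.57, 2.57, 3.14, 3.14, 3.14, 3.14].

### API

Orientations are given as a rotation vector (axis times angle).
In Python, from station import ctrl gives the robot as it stands.
- The arm moves only by the shell command python3 jog.py 'ROWS' [FORCE]. ROWS is rows parted by semicolons, their numbers by spaces, 1 to 20 of them, each of 7 numbers: the finger opening in m, then dx, dy, dz in m, then a rotation vector rx, ry, rz in rad; each row is the pose to reach, as a shift and turn from the pose commanded when the command began, along the tool's axes at that moment; what a row does not reach only later rows make up. A row lasts 1/12 s, in which the tool goes at most 0.0417 m and 0.125 rad, less where a joint would pass 70% of its speed; a pose out of reach is approached as far as the arm can. The fingers move at their own pace and stop on an object; FORCE is the grip in N (left out, the last holds). Time passes only in rows, so rows that do not move let the fingers close. It prints the time, the measured TCP pose, the force, the opening and the grip force at its end.
- ctrl.get_obs(): the state, without advancing time (a new reading comes with each control period).
- ctrl.get_image(name): name is "scene" or "top" or "wrist"; returns the picture (384x512x3 uint8, red, green, blue); there is no depth.
- ctrl.camera_params(name): a dict with "fx", "fy", "cx", "cy" (pixels), "T" (4x4, takes a point from camera to world coordinates); the wrist camera has in their place "tool_from_camera" (4x4, takes a point from camera to tool coordinates, whose origin is the TCP and whose axes are the flange's). Camera axes: x right, y down, z forward; pixel columns grow to the right and rows downward; lengths in m; the calibration is good to about 2 mm. A picture is of the moment at which its call begins: read the wrist's pose just before it. camera_params takes no time and is no camera call.
- ctrl.finish_job(): hands the job in; it is judged then, once.
The state is a dict: "t": time; "q": joint angles; "dq": joint speeds; "effort": joint torques, N m; "tool_pos": TCP position; "tool_rot": TCP orientation; "contact_force": force on the tool from outside, world axes, zero at the start; "wrist_torque": the same for the moment, N m; "opening": finger opening in m; "grip_force": force on a finger pad.
Only numpy, scipy, OpenCV 4.12 (cv2) and the standard library are available. Lean on these libraries where they do the work, as an engineer would, in place of code of your own. Each camera call takes 0.05 s, during which the arm holds its last target. There are 200 camera calls.

## Working session

There is one attempt and no reset: what is moved stays moved. The work goes in short steps, Python scripts to look and compute and a shell command to move; the robot and the scene stay as the last step left them, time stands still between calls to the robot, and variables do not carry over. Pictures are saved under pics/ and viewed, at most 10 in all, crops included, and the job is handed in when it is done.

```bash
ls; mkdir -p pics
cat > h.py <<'E'
import numpy as np,cv2
from station import ctrl
def save(name,fn,crop=None,s=1):
    im=ctrl.get_image(name)[:,:,::-1]
    cv2.imwrite('pics/raw_'+fn,im)
    if crop: im=im[crop[1]:crop[3],crop[0]:crop[2]]
    cv2.imwrite('pics/'+fn,cv2.resize(im,None,fx=s,fy=s,interpolation=cv2.INTER_CUBIC))
def P(name):
    p=ctrl.camera_params(name); return p
def ray(p,T,u,v):
    d=np.array([(u-p['cx'])/p['fx'],(v-p['cy'])/p['fy'],1]); return T[:3,3],T[:3,:3]@d
def atz(p,T,u,v,z):
    o,d=ray(p,T,u,v); return o+d*(z-o[2])/d[2]
def proj(p,T,X):
    c=np.linalg.inv(T)@np.append(X,1); return p['fx']*c[0]/c[2]+p['cx'],p['fy']*c[1]/c[2]+p['cy']
def tri(*rays):
    A=np.zeros((3,3));b=np.zeros(3)
    for o,d in rays:
        d=d/np.linalg.norm(d);M=np.eye(3)-np.outer(d,d);A+=M;b+=M@o
    x=np.linalg.solve(A,b)
    return x,[np.linalg.norm((np.eye(3)-np.outer(d,d)/(d@d))@(x-o)) for o,d in rays]
E
python3 - <<'E'
from h import *
np.set_printoptions(precision=4,suppress=True)
save('top','top0.png',s=1.56);save('scene','scene0.png',s=1.56)
for n in('top','scene','wrist'):print(n,ctrl.camera_params(n))
o=ctrl.get_obs();print(o)
E
```

```text
jog.py
pics
station.py
top {'fx': 376.01136261430594, 'fy': 376.01136261430594, 'cx': 250.1080285112208, 'cy': 194.263792858725, 'T': array([[-0.0211, -0.9934,  0.1131,  0.4635],
       [-0.9996,  0.0191, -0.0187, -0.0072],
       [ 0.0164, -0.1135, -0.9934,  0.8923],
       [ 0.    ,  0.    ,  0.    ,  1.    ]])}
scene {'fx': 463.6101460098153, 'fy': 463.6101460098153, 'cx': 248.0047579034063, 'cy': 185.69592951820545, 'T': array([[-0.1047,  0.6606, -0.7434,  1.2799],
       [ 0.9943,  0.0557, -0.0906,  0.049 ],
       [-0.0185, -0.7487, -0.6627,  0.7066],
       [ 0.    ,  0.    ,  0.    ,  1.    ]])}
wrist {'fx': 343.5056732093086, 'fy': 343.5056732093086, 'cx': 254.71663174189447, 'cy': 199.27612028215034, 'tool_from_camera': array([[ 0.0003, -0.9614, -0.2751,  0.0691],
       [ 1.    ,  0.0003,  0.0002,  0.0005],
       [-0.0001, -0.2751,  0.9614, -0.1443],
       [ 0.    ,  0.    ,  0.    ,  1.    ]])}
{'t': 0.1, 'q': array([ 1.014 ,  0.0533,  1.6141, -0.    ,  1.476 , -0.119 ]), 'dq': array([-0.0011, -0.0009, -0.003 , -0.0006, -0.0013, -0.0001]), 'effort': array([  0.0002, -39.4903, -37.1363,  -0.0001,   0.0039,  -0.    ]), 'tool_pos': array([0.2647, 0.5656, 0.2302]), 'tool_rot': array([-0.6821, -3.066 ,  0.0028]), 'contact_force': array([0.0101, 0.9935, 0.332 ]), 'wrist_torque': array([-0.0225, -0.0093, -0.0051]), 'grip_force': 0.0, 'opening': 0.0855797190080665}
```

View pics/top0.png

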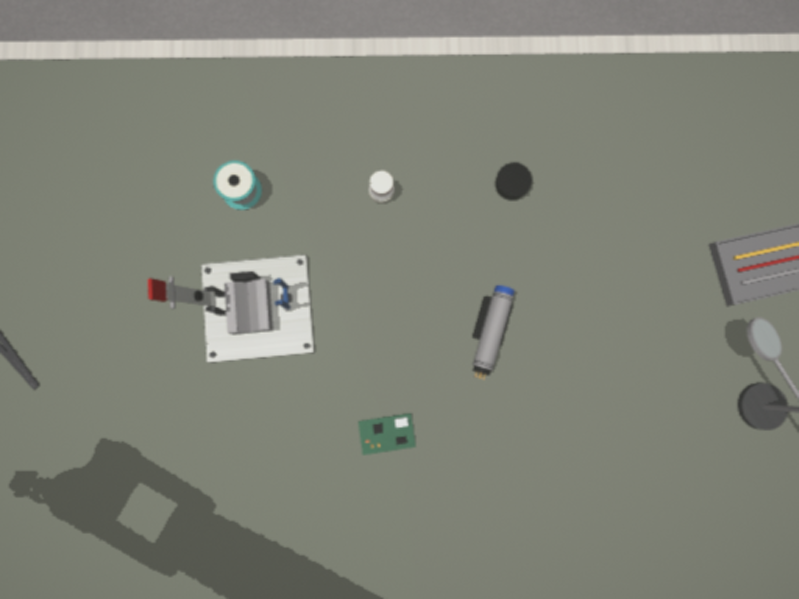

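View pics/scene0.png

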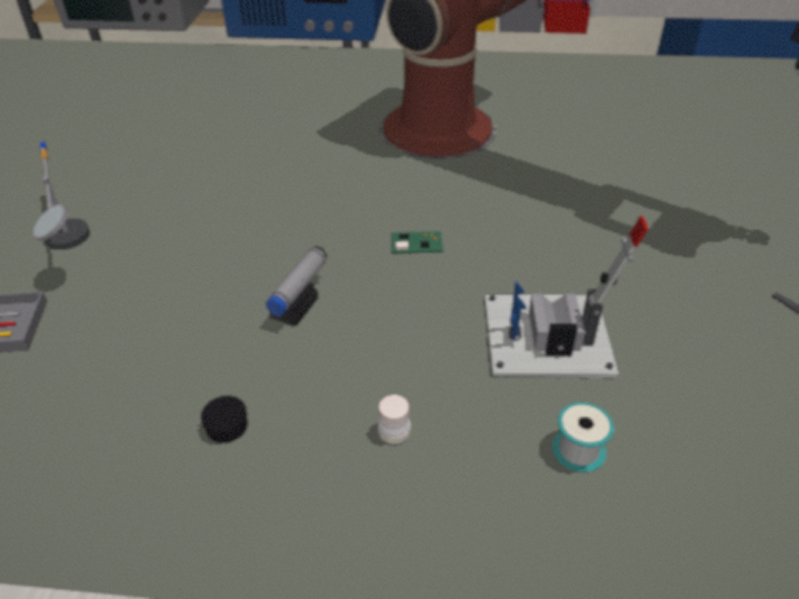

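The top view shows the barrel, face at about (505,290) and pins at (481,376). The fixture plate has corners at (202,265), (307,256), (313,353) and (207,361). Its stop is at the top (world +x) and the strap leans left with its red tab at (157,290). The scene view agrees. Next: first positions from the top view, and a two-view check.

Run:
```python
from h import *
np.set_printoptions(precision=4,suppress=True)
k=512/799
t=P('top');T=t['T'];s=P('scene');S=s['T']
A=lambda u,v,z:atz(t,T,u*k,v*k,z)
c=[A(*x,.010) for x in((202,265),(307,256),(313,353),(207,361))]
print('plate',np.array(c),np.mean(c,0)); 
for i in range(4):print(np.linalg.norm(c[i]-c[i-1]),end=' ')
print()
f=A(505,291,.041);b=A(482,370,.041);print('barrel',f,b,np.linalg.norm(f-b),np.degrees(np.arctan2(*(f-b)[1::-1])))
print('two-view face', tri(ray(t,T,505*k,290*k),ray(s,S,277*k,305*k)))
print('two-view rear', tri(ray(t,T,484*k,370*k),ray(s,S,320*k,252*k)))
print('tab',tri(ray(t,T,157*k,290*k),ray(s,S,640*k,232*k)))
for n,u,v,z in(('reel',235,180,.05),('vial',381,182,.05),('tin',514,181,.026),('board',387,433,.004)):print(n,A(u,v,z))
```

```text
plate [[0.6278 0.2606 0.01  ]
 [0.6388 0.1016 0.01  ]
 [0.4912 0.0934 0.01  ]
 [0.4826 0.251  0.01  ]] [0.5601 0.1766 0.01  ]
0.1454735462969194 0.15933358215440954 0.14778415723963037 0.1578012354993114 
barrel [ 0.5752 -0.192   0.041 ] [ 0.4607 -0.1537  0.041 ] 0.12073718290798 -18.515530209561113
two-view face (array([ 0.5764, -0.1902,  0.0408]), [np.float64(0.001962072871876537), np.float64(0.001962072871876628)])
two-view rear (array([ 0.4603, -0.1526,  0.0435]), [np.float64(0.0035619367331998116), np.float64(0.003561936733199785)])
tab (array([0.5659, 0.2638, 0.1835]), [np.float64(0.0019966434215456003), np.float64(0.001996643421545644)])
reel [0.7465 0.202  0.05  ]
vial [ 0.7401 -0.0131  0.05  ]
tin [ 0.7464 -0.2164  0.026 ]
board [ 0.3706 -0.0149  0.004 ]
```

```bash
cat >> h.py <<'E'
from scipy.spatial.transform import Rotation as Ro
np.set_printoptions(precision=4,suppress=True)
def goal(pos,yaw=None,tilt=None):
    """row from measured pose to TCP pos, tool down with tool x at world heading yaw (deg)"""
    o=ctrl.get_obs();R=Ro.from_rotvec(o['tool_rot']).as_matrix()
    d=R.T@(np.array(pos)-o['tool_pos'])
    y=np.radians(yaw);x=np.array([np.cos(y),np.sin(y),0]);z=np.array([0,0,-1.])
    G=np.c_[x,np.cross(z,x),z]
    if tilt is not None: G=Ro.from_rotvec(tilt).as_matrix()@G
    rv=Ro.from_matrix(R.T@G).as_rotvec()
    print('row',d.round(4),rv.round(4),'rows>=',max(np.linalg.norm(d)/.0417,np.linalg.norm(rv)/.125))
def wristT():
    o=ctrl.get_obs();T=np.eye(4);T[:3,:3]=Ro.from_rotvec(o['tool_rot']).as_matrix();T[:3,3]=o['tool_pos']
    return T@ctrl.camera_params('wrist')['tool_from_camera']
def wsave(fn):
    T=wristT();np.save('pics/'+fn+'.npy',T);cv2.imwrite('pics/'+fn+'.png',ctrl.get_image('wrist')[:,:,::-1])
E
python3 - <<'E'
from h import *
o=ctrl.get_obs();print(Ro.from_rotvec(o['tool_rot']).as_matrix(),o['q'])
goal([.50,.19,.27],3.5);goal([.50,.19,.27],183.5)
E
```

```text
[[-0.9057  0.424  -0.001 ]
 [ 0.424   0.9057 -0.0016]
 [ 0.0002 -0.0019 -1.    ]] [ 1.014   0.0533  1.6141 -0.      1.476  -0.119 ]
row [-0.3723 -0.2404 -0.0394] [-0.0009  0.0024  2.6427] rows>= 21.14134047875006
row [-0.3723 -0.2404 -0.0394] [-0.0018 -0.0007 -0.4989] rows>= 10.670975427557028
```

```bash
python3 jog.py '.085 -.404 -.237 -.04 0 0 -.5;.085 -.404 -.237 -.04 0 0 -.5;.085 -.404 -.237 -.04 0 0 -.5;.085 -.404 -.237 -.04 0 0 -.5;.085 -.404 -.237 -.04 0 0 -.5;.085 -.404 -.237 -.04 0 0 -.5;.085 -.404 -.237 -.04 0 0 -.5;.085 -.404 -.237 -.04 0 0 -.5;.085 -.404 -.237 -.04 0 0 -.5;.085 -.404 -.237 -.04 0 0 -.5;.085 -.404 -.237 -.04 0 0 -.5;.085 -.404 -.237 -.04 0 0 -.5;.085 -.404 -.237 -.04 0 0 -.5;.085 -.404 -.237 -.04 0 0 -.5;.085 -.404 -.237 -.04 0 0 -.5;.085 -.404 -.237 -.04 0 0 -.5'
python3 -c "
from h import *
wsave('w1');goal([.53,.10,.27],183.5)"
```

```text
t: 1.43
tool_pos: [0.5296, 0.1811, 0.2708]
tool_rot: [0.1, -3.139, -0.0]
contact_force: [-0.3, -1.0, -0.4]
opening: 0.0853
grip_force: 0.0
row [ 0.0048 -0.0811  0.0009] [ 0.0001 -0.0006  0.003 ] rows>= 1.947995165492538
```

```bash
python3 jog.py '.085 0 -.08 0 0 0 0;.085 0 -.08 0 0 0 0;.085 0 -.08 0 0 0 0;.085 0 -.08 0 0 0 0;.085 0 -.08 0 0 0 0'
python3 -c "
from h import *
wsave('w2')
a=cv2.imread('pics/w1.png');b=cv2.imread('pics/w2.png')
cv2.imwrite('pics/w1big.png',cv2.resize(a,(800,600),interpolation=cv2.INTER_CUBIC));cv2.imwrite('pics/w2big.png',cv2.resize(b,(800,600),interpolation=cv2.INTER_CUBIC))
goal([.486,-.161,.18],161.5)"
```

```text
t: 1.9
tool_pos: [0.535, 0.1011, 0.2713]
tool_rot: [0.099, -3.14, -0.001]
contact_force: [-0.6, -0.3, 0.3]
opening: 0.0849
grip_force: 0.0
row [ 0.0657 -0.2588  0.0912] [ 0.0004 -0.0001  0.3867] rows>= 6.766514385714033
```

View pics/w1big.png

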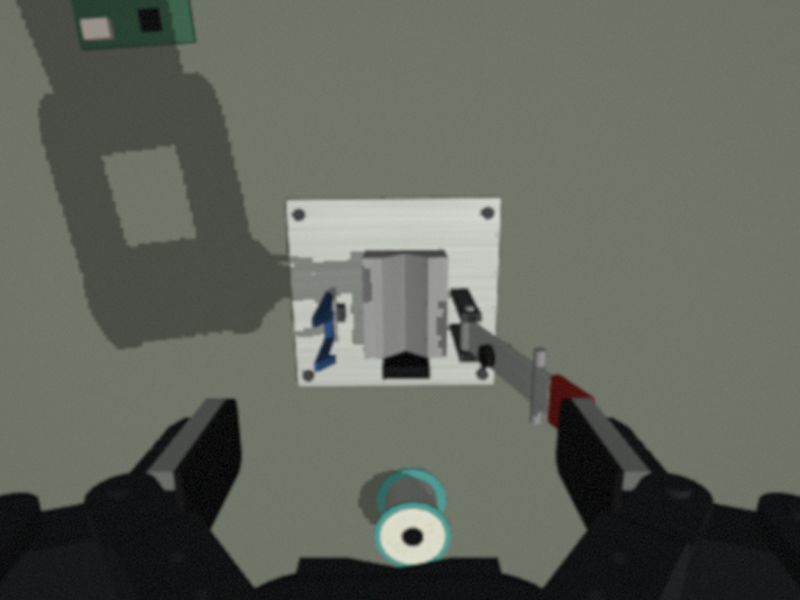

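View pics/w2big.png

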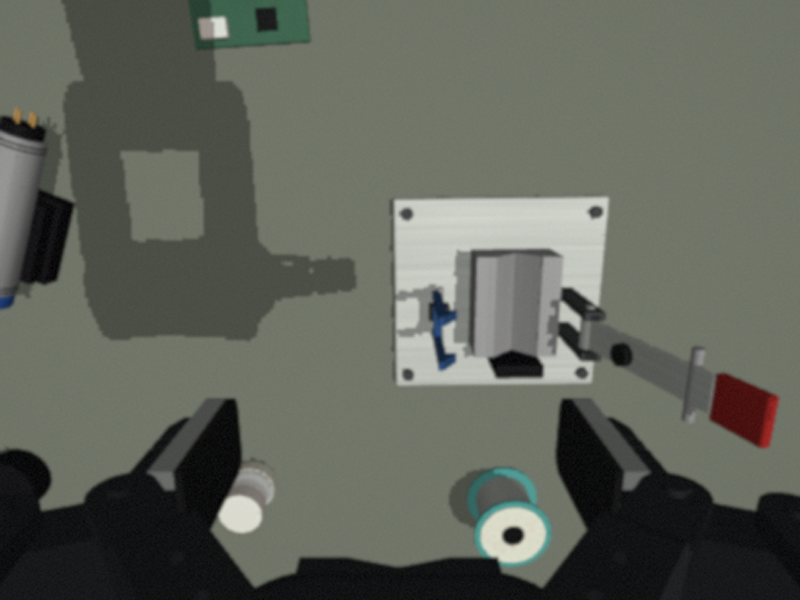

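w1 and w2 show the V-block with its open end towards the robot (top of the picture). Its top corners are at about (363,252), (447,251), (364,357), (446,357) in w1 and (473,252), (562,252), (474,355), (557,355) in w2. The strap leans to the right, with nothing blocking the V. I'll triangulate these points.

Run:
```python
from h import *
k=.64;w=P('wrist');T1=np.load('pics/w1.npy');T2=np.load('pics/w2.npy')
def pair(n,a,b):
    x,e=tri(ray(w,T1,a[0]*k,a[1]*k),ray(w,T2,b[0]*k,b[1]*k));print(n,x,e[0]);return x
pl=[pair('pl',a,b) for a,b in zip([(288,200),(500,198),(493,384),(299,386)],[(393,199),(608,197),(591,383),(397,385)])]
bl=[pair('bl',a,b) for a,b in zip([(363,252),(447,251),(446,357),(364,357)],[(473,252),(562,252),(557,355),(474,355)])]
v=[pair('vee',a,b) for a,b in zip([(406,252),(406,353)],[(514,252),(516,353)])]
for n,q in(('pl',pl),('bl',bl)):
    q=np.array(q);d=q[3]+q[2]-q[0]-q[1];e=q[0]+q[3]-q[1]-q[2]
    print(n,q.mean(0),np.degrees(np.arctan2(d[1],d[0])),np.degrees(np.arctan2(-e[0],e[1])),np.linalg.norm(d)/2,np.linalg.norm(e)/2)
d=v[1]-v[0];print('v',np.degrees(np.arctan2(d[1],d[0])))
pair('tab',(572,400),(745,410))
# at known heights
for T,qs in((T1,[(363,252),(447,251),(446,357),(364,357)]),(T2,[(473,252),(562,252),(557,355),(474,355)])):
    q=np.array([atz(w,T,a*k,b*k,.045) for a,b in qs]);d=q[3]+q[2]-q[0]-q[1];print(q.mean(0),np.degrees(np.arctan2(d[1],d[0])))
```

```text
pl [ 0.4967  0.0952 -0.0018] 8.235328814125738e-05
pl [0.4842 0.2541 0.0101] 1.5240391639328526e-05
pl [0.6328 0.2657 0.01  ] 2.7533266482290985e-05
pl [0.6448 0.1076 0.0095] 3.728442974264043e-05
bl [0.5282 0.1557 0.0278] 0.0003230392671087472
bl [0.5212 0.2149 0.045 ] 0.0006846899397063007
bl [0.5958 0.2203 0.052 ] 0.0003365336134960931
bl [0.601  0.1611 0.0483] 0.0003664254170145931
vee [0.5274 0.1872 0.0208] 0.00033873357133807627
vee [0.5969 0.1915 0.0478] 0.00037121414634660424
pl [0.5646 0.1807 0.007 ] 4.6257566949876345 -175.58524369561889 0.14896878986232898 0.15913380164302224
bl [0.5616 0.188  0.0433] 4.15810368431339 -174.11202909811533 0.07512925119809823 0.060397447146480876
v 3.5809584119558795
tab [0.5655 0.2642 0.1886] 0.002640758960070225
[0.5617 0.1884 0.045 ] 3.88443244976361
[0.5619 0.1881 0.045 ] 6.035874329570692
```

```bash
python3 jog.py '.085 .066 -.259 .091 0 0 .387;.085 .066 -.259 .091 0 0 .387;.085 .066 -.259 .091 0 0 .387;.085 .066 -.259 .091 0 0 .387;.085 .066 -.259 .091 0 0 .387;.085 .066 -.259 .091 0 0 .387;.085 .066 -.259 .091 0 0 .387;.085 .066 -.259 .091 0 0 .387;.085 .066 -.259 .091 0 0 .387;.085 .066 -.259 .091 0 0 .387;.085 .066 -.259 .091 0 0 .387'
python3 -c "
from h import *
wsave('w3')"
python3 jog.py '.085 0 0 .06 0 0 0;.085 0 0 .06 0 0 0;.085 0 0 .06 0 0 0;.085 0 0 .06 0 0 0'
python3 -c "
from h import *
wsave('w4')
a=cv2.imread('pics/w3.png');b=cv2.imread('pics/w4.png')
cv2.imwrite('pics/w34.png',np.hstack([a[:300,100:500],b[:300,100:500]]))"
```

```text
t: 2.87
tool_pos: [0.4864, -0.161, 0.181]
tool_rot: [0.504, 3.1, 0.0]
contact_force: [0.7, -1.2, 0.5]
opening: 0.0848
grip_force: 0.0
t: 3.25
tool_pos: [0.4853, -0.1611, 0.1198]
tool_rot: [-0.505, -3.099, -0.001]
contact_force: [0.9, -0.4, -0.6]
opening: 0.0847
grip_force: 0.0
```

View pics/w34.png

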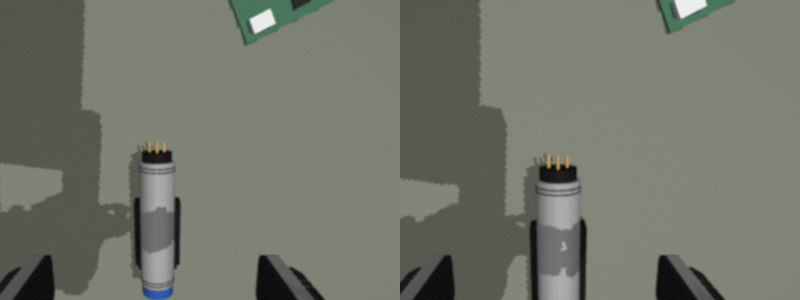

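w34: the barrel's pin end is at about (157,163) in w3 (crop) and (158,185) in w4. The axis runs nearly straight down the picture, and the fingers straddle it with an offset. I'll refine the axis with row scans.

Run:
```python
from h import *
w=P('wrist')
for n,rows,rng in(('w3',range(172,196,4),(225,290)),('w4',range(196,220,4),(225,290))):
    im=cv2.GaussianBlur(cv2.imread(f'pics/{n}.png'),(3,3),0).astype(int);T=np.load(f'pics/{n}.npy')
    for r in rows:
        a=im[r,rng[0]:rng[1]];s=a[:,1]-a[:,0]  # green-blue: bg greenish
        g=np.where(s<7)[0]+rng[0]
        # longest run
        runs=np.split(g,np.where(np.diff(g)>1)[0]+1);m=max(runs,key=len)
        print(n,r,m[0],m[-1],(m[0]+m[-1])/2,atz(w,T,(m[0]+m[-1])/2,r,.041))
    c=im[:,258 if n=='w3' else 259];print([tuple(c[r]) for r in range(158,190,2)] )
T3=np.load('pics/w3.npy');T4=np.load('pics/w4.npy')
# ring/steel rear edge, top of barrel approx z=.050
print(tri(ray(w,T3,257.5,171.5),ray(w,T4,258.5,191)))
print('w3 face',atz(w,T3,257.5,297,.041),'w3 steel rear',atz(w,T3,257.5,163,.056),'w4 rear',atz(w,T4,258.5,181,.056))
```

```text
w3 172 239 274 256.5 [ 0.4761 -0.1555  0.041 ]
w3 176 239 274 256.5 [ 0.4794 -0.1566  0.041 ]
w3 180 239 274 256.5 [ 0.4827 -0.1577  0.041 ]
w3 184 239 273 256.0 [ 0.4859 -0.1592  0.041 ]
w3 188 239 273 256.0 [ 0.4892 -0.1603  0.041 ]
w3 192 240 273 256.5 [ 0.4927 -0.161   0.041 ]
[(np.int64(33), np.int64(32), np.int64(33)), (np.int64(31), np.int64(30), np.int64(31)), (np.int64(45), np.int64(44), np.int64(44)), (np.int64(116), np.int64(117), np.int64(117)), (np.int64(165), np.int64(166), np.int64(166)), (np.int64(145), np.int64(146), np.int64(146)), (np.int64(128), np.int64(129), np.int64(128)), (np.int64(131), np.int64(132), np.int64(132)), (np.int64(137), np.int64(138), np.int64(137)), (np.int64(166), np.int64(167), np.int64(166)), (np.int64(168), np.int64(169), np.int64(169)), (np.int64(168), np.int64(169), np.int64(169)), (np.int64(168), np.int64(169), np.int64(169)), (np.int64(168), np.int64(169), np.int64(169)), (np.int64(167), np.int64(169), np.int64(169)), (np.int64(168), np.int64(169), np.int64(169))]
w4 196 236 279 257.5 [ 0.4788 -0.1564  0.041 ]
w4 200 236 279 257.5 [ 0.48
[... 451 characters left out ...]
), np.int64(91), np.int64(116)), (np.int64(31), np.int64(44), np.int64(54)), (np.int64(31), np.int64(30), np.int64(30)), (np.int64(34), np.int64(32), np.int64(33)), (np.int64(33), np.int64(31), np.int64(32)), (np.int64(32), np.int64(31), np.int64(31)), (np.int64(32), np.int64(31), np.int64(31)), (np.int64(55), np.int64(55), np.int64(55)), (np.int64(128), np.int64(129), np.int64(129)), (np.int64(169), np.int64(170), np.int64(170)), (np.int64(162), np.int64(164), np.int64(163))]
(array([ 0.4768, -0.1549,  0.0367]), [np.float64(0.00011022410745315894), np.float64(0.00011022410745312273)])
w3 face [ 0.5896 -0.1922  0.041 ] w3 steel rear [ 0.4666 -0.1516  0.056 ] w4 rear [ 0.4659 -0.1516  0.056 ]
```

```bash
python3 -c "
from h import *
goal([.481,-.1572,.0235],161.5)"
python3 jog.py '.085 .005 .0023 .05 0 0 0;.085 .005 .0023 .08 0 0 0;.085 .005 .0023 .096 0 0 0;.085 .005 .0023 .096 0 0 0;.085 .005 .0023 .096 0 0 0'
python3 jog.py '0 0 0 0 0 0 0;0 0 0 0 0 0 0;0 0 0 0 0 0 0;0 0 0 0 0 0 0;0 0 0 0 0 0 0;0 0 0 0 0 0 0;0 0 0 0 0 0 0;0 0 0 0 0 0 0;0 0 0 0 0 0 0;0 0 0 0 0 0 0;0 0 0 0 0 0 0;0 0 0 0 0 0 0' 70
```

```text
row [0.0067 0.0027 0.098 ] [-0.0001  0.0014 -0.0005] rows>= 2.3558288872463886
t: 3.72
tool_pos: [0.4827, -0.1588, 0.0257]
tool_rot: [0.507, 3.099, -0.001]
contact_force: [0.3, 0.4, 0.7]
opening: 0.085
grip_force: 0.0
t: 4.72
tool_pos: [0.4824, -0.1585, 0.0253]
tool_rot: [0.507, 3.099, 0.0]
contact_force: [-0.6, 3.8, 6.2]
opening: 0.0282
grip_force: 68.5
```

```bash
python3 jog.py '0 0 0 -.01 0 0 0;0 0 0 -.025 0 0 0;0 0 0 -.05 0 0 0;0 0 0 -.085 0 0 0;0 0 0 -.12 0 0 0;0 0 0 -.13 0 0 0;0 0 0 -.13 0 0 0;0 0 0 -.13 0 0 0;0 0 0 -.13 0 0 0'
python3 -c "
from h import *
print(ctrl.get_obs())
goal([.482,.182,.155],184.2)
wsave('w5');save('scene','s5.png')"
```

```text
t: 5.47
tool_pos: [0.4798, -0.1579, 0.1513]
tool_rot: [-0.507, -3.095, -0.002]
contact_force: [-0.1, 0.9, -2.8]
opening: 0.0274
grip_force: 69.2
{'t': 5.4667, 'q': array([-0.4651, -0.1718,  1.9641, -0.0003,  1.3544, -1.7109]), 'dq': array([0.0005, 0.0135, 0.0117, 0.0013, 0.0021, 0.0006]), 'effort': array([ -0.0138, -30.7403, -38.5395,   0.0151,  -0.1554,   0.0007]), 'tool_pos': array([ 0.4798, -0.1579,  0.1513]), 'tool_rot': array([-0.5074, -3.0953, -0.002 ]), 'contact_force': array([-0.1056,  0.926 , -2.7626]), 'wrist_torque': array([0.0428, 0.0654, 0.0144]), 'grip_force': 69.23237800598145, 'opening': 0.02743099722841446}
row [ 0.1065  0.3228 -0.003 ] [ 0.0014 -0.0049 -0.3983] rows>= 8.150925925835969
```

```bash
python3 jog.py '0 .1065 .323 -.003 0 0 -.398;0 .1065 .323 -.003 0 0 -.398;0 .1065 .323 -.003 0 0 -.398;0 .1065 .323 -.003 0 0 -.398;0 .1065 .323 -.003 0 0 -.398;0 .1065 .323 -.003 0 0 -.398;0 .1065 .323 -.003 0 0 -.398;0 .1065 .323 -.003 0 0 -.398;0 .1065 .323 -.003 0 0 -.398;0 .1065 .323 -.003 0 0 -.398;0 .1065 .323 -.003 0 0 -.398;0 .1065 .323 -.003 0 0 -.398;0 .1065 .323 -.003 0 0 -.398'
python3 -c "
from h import *
o=ctrl.get_obs();print(o['contact_force'])
goal([.482,.182,.155],184.2)
wsave('w6');save('top','t6.png')
a=cv2.imread('pics/w6.png');b=cv2.imread('pics/raw_t6.png')
b=cv2.resize(b[150:260,80:230],(400,293),interpolation=cv2.INTER_CUBIC)
c=cv2.resize(a[:330,60:460],(400,330));v=np.zeros((330,800,3),np.uint8);v[:,:400]=c;v[:293,400:]=b;cv2.imwrite('pics/v6.png',v)
"
```

```text
t: 6.65
tool_pos: [0.4836, 0.1802, 0.1565]
tool_rot: [0.112, -3.138, 0.001]
contact_force: [0.2, -0.2, -2.1]
opening: 0.0278
grip_force: 70.1
[ 0.1643 -0.2437 -2.1468]
row [0.0014 0.0019 0.0015] [-0.0005 -0.0013 -0.0021] rows>= 0.06855967688691939
```

View pics/v6.png

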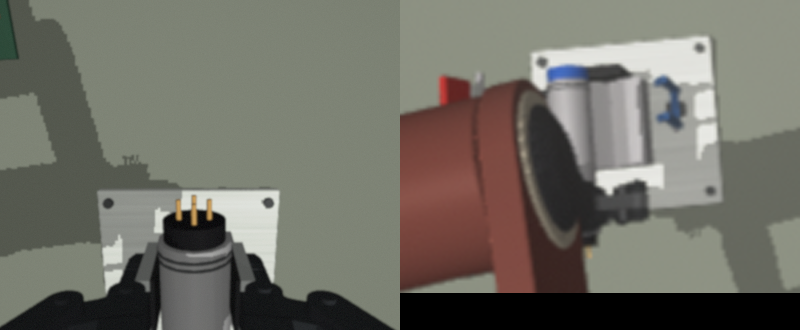

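v6: the barrel hangs level in the gripper. Its pin end is at (194,215) in the wrist panel, with the steel rear edge at about row 243, and the blue face is at (567,72) in the top panel. I'll work out where the face is.

Run:
```python
from h import *
k=1;t=P('top');w=P('wrist');T6=np.load('pics/w6.npy')
print('face top cam',atz(t,t['T'],80+165*.375,150+66*.3754,.1755+.012), atz(t,t['T'],80+167*.375,150+74*.3754,.1755))
# wrist: predict rows of steel rear edge (top, z=+15) for offsets a of grip from rear edge 
o=ctrl.get_obs();p=o['tool_pos'];R=Ro.from_rotvec(o['tool_rot']).as_matrix()
g=p-.019*R[:,2]; print('grasp',g,'axis dir',-R[:,0])
for a in(.011,.014,.017,.02,.023):
    X=g+a*R[:,0]; print(a,'axis edge',proj(w,T6,X+[0,0,.015]),'sides',proj(w,T6,X+R[:,1]*.015),proj(w,T6,X-R[:,1]*.015),'pin end',proj(w,T6,X+R[:,0]*.016))
im=cv2.imread('pics/w6.png').astype(int);print([(r,im[r,250,1],im[r,262,1]) for r in range(206,275,3)])
b=cv2.imread('pics/raw_t6.png').astype(int);m=(b[:,:,0]-b[:,:,2]>40)
m[:,:130]=0;m[:,160:]=0;ys,xs=np.where(m[150:200]);print(xs.min(),xs.max(),ys.min()+150,ys.max()+150)
```

```text
face top cam [0.5848 0.1832 0.1875] [0.581  0.1849 0.1755]
grasp [0.4838 0.1803 0.176 ] axis dir [ 0.9975  0.071  -0.0004]
0.011 axis edge (np.float64(254.6354573614867), np.float64(271.94367474479)) sides (np.float64(292.530546056909), np.float64(253.88142566979016)) (np.float64(216.785006712704), np.float64(253.84727719751436)) pin end (np.float64(254.67352280991062), np.float64(215.54149623928544))
0.014 axis edge (np.float64(254.6385386648128), np.float64(264.23534340822965)) sides (np.float64(292.7639396063342), np.float64(246.88549138373014)) (np.float64(216.55739090701582), np.float64(246.85116233603662)) pin end (np.float64(254.67660718960727), np.float64(208.06969124488853))
0.017 axis edge (np.float64(254.64166224280856), np.float64(256.4212557971559)) sides (np.float64(293.0001915602153), np.float64(239.8038768816335)) (np.float64(216.32698746866197), np.float64(239.76936538292017)) pin end (np.float64(254.67973061940978), np.float64(200.5032886963456))
0.02 axis edge (np.float64(254.64482897147923), np.float64(248.49922045614917)) sides (np.float64(293.23935475302534), np
[... 582 characters left out ...]
p.int64(10)), (218, np.int64(41), np.int64(10)), (221, np.int64(40), np.int64(12)), (224, np.int64(35), np.int64(14)), (227, np.int64(12), np.int64(10)), (230, np.int64(20), np.int64(23)), (233, np.int64(26), np.int64(25)), (236, np.int64(25), np.int64(28)), (239, np.int64(25), np.int64(28)), (242, np.int64(26), np.int64(28)), (245, np.int64(25), np.int64(27)), (248, np.int64(26), np.int64(29)), (251, np.int64(66), np.int64(75)), (254, np.int64(146), np.int64(160)), (257, np.int64(127), np.int64(125)), (260, np.int64(111), np.int64(109)), (263, np.int64(67), np.int64(55)), (266, np.int64(90), np.int64(98)), (269, np.int64(97), np.int64(90)), (272, np.int64(58), np.int64(64))]
135 149 174 180
```

```bash
python3 jog.py '0 .0014 .002 .03 0 0 0;0 .0014 .002 .06 0 0 0;0 .0014 .002 .09 0 0 0;0 .0014 .002 .108 0 0 0;0 .0014 .002 .1165 0 0 0;0 .0014 .002 .1165 0 0 0;0 .0014 .002 .1165 0 0 0;0 .0014 .002 .1165 0 0 0'
python3 jog.py '0 0 0 .002 0 0 0;0 0 0 .004 0 0 0;0 0 0 .004 0 0 0;0 0 0 .004 0 0 0;0 0 0 .004 0 0 0'
python3 -c "
from h import *
goal([.482,.1823,.031],184.2)"
```

```text
t: 7.42
tool_pos: [0.4839, 0.1836, 0.0428]
tool_rot: [-0.114, 3.136, 0.001]
contact_force: [0.4, -0.1, -2.6]
opening: 0.0278
grip_force: 70.0
t: 7.83
tool_pos: [0.4828, 0.1835, 0.0375]
tool_rot: [-0.115, 3.138, 0.0]
contact_force: [0.9, 0.1, -0.6]
opening: 0.028
grip_force: 70.0
row [ 0.0009 -0.0011  0.0065] [-0.0001  0.0016 -0.0001] rows>= 0.15858684414993743
```

```bash
python3 jog.py '0 0 -.0005 .001 0 0 0;0 0 -.001 .002 0 0 0;0 0 -.001 .003 0 0 0;0 0 -.001 .003 0 0 0;0 0 -.001 .003 0 0 0'
python3 jog.py '0 0 0 .001 0 0 0;0 0 0 .0015 0 0 0;0 0 0 .0015 0 0 0;0 0 0 .0015 0 0 0'
python3 -c "
from h import *
print(ctrl.get_obs())"
```

```text
t: 8.25
tool_pos: [0.4829, 0.1822, 0.0347]
tool_rot: [-0.115, 3.138, -0.001]
contact_force: [-0.9, -3.0, 5.1]
opening: 0.0282
grip_force: 70.6
t: 8.58
tool_pos: [0.4832, 0.1819, 0.0338]
tool_rot: [-0.115, 3.138, -0.002]
contact_force: [-3.5, -5.5, 8.0]
opening: 0.028
grip_force: 71.0
{'t': 8.5833, 'q': array([ 0.2167,  0.0068,  2.0133, -0.0017,  1.1205, -1.4265]), 'dq': array([ 0.0012, -0.0012,  0.0019,  0.    ,  0.0009,  0.0009]), 'effort': array([  1.8968, -27.8907, -29.4551,   0.8511,  -0.7531,  -0.1722]), 'tool_pos': array([0.4832, 0.1819, 0.0338]), 'tool_rot': array([-0.1148,  3.1382, -0.0021]), 'contact_force': array([-3.4957, -5.4685,  8.012 ]), 'wrist_torque': array([-0.6437,  0.1387, -0.1905]), 'grip_force': 70.98028779029846, 'opening': 0.028036851569924318}
```

```bash
python3 jog.py '.05 0 0 0 0 0 0;.05 0 0 0 0 0 0;.05 0 0 0 0 0 0;.05 0 0 0 0 0 0;.05 0 -.0008 0 0 0 0;.05 0 -.0008 -.001 0 0 0;.05 0 -.0008 -.001 0 0 0'
python3 -c "
from h import *
o=ctrl.get_obs();print(o['contact_force'],o['wrist_torque'])
wsave('w7')
o=ctrl.get_obs();p=o['tool_pos'];R=Ro.from_rotvec(o['tool_rot']).as_matrix()
im=cv2.imread('pics/w7.png');cv2.imwrite('pics/w7b.png',cv2.resize(im[120:384,60:460],(800,528),interpolation=cv2.INTER_CUBIC))
"
```

```text
t: 9.17
tool_pos: [0.4823, 0.1817, 0.0333]
tool_rot: [0.115, -3.139, -0.0]
contact_force: [1.2, -0.2, -0.8]
opening: 0.0499
grip_force: 0.0
[ 1.2133 -0.243  -0.7612] [ 0.0056 -0.0277 -0.0431]
```

View pics/w7b.png

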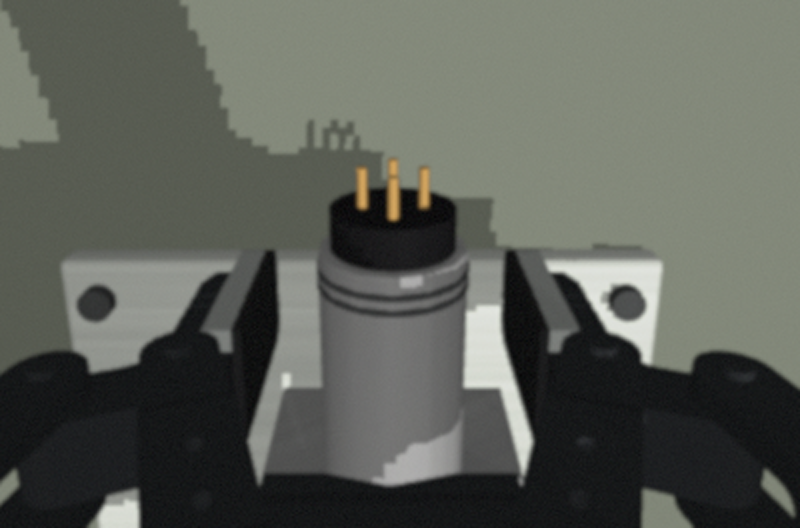

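w7b: the barrel lies bedded in the V, centred between the pads (391 against 393) and aligned with it. Regrip, unload the vertical force, then slide.

```bash
python3 jog.py '0 0 0 0 0 0 0;0 0 0 0 0 0 0;0 0 0 0 0 0 0;0 0 0 0 0 0 0;0 0 0 0 0 0 0;0 0 0 0 0 0 0;0 0 0 0 0 0 0;0 0 0 0 0 0 0' 55
python3 -c "
from h import *
for i in range(3):
  o=ctrl.get_obs();print(o['contact_force'],o['wrist_torque'])
"
```

```text
t: 9.88
tool_pos: [0.4823, 0.1818, 0.0334]
tool_rot: [-0.115, 3.139, 0.0]
contact_force: [-0.7, 1.4, 1.2]
opening: 0.0283
grip_force: 54.1
[-0.7474  1.3787  1.1523] [0.237  0.0806 0.0301]
[-0.7474  1.3787  1.1523] [0.237  0.0806 0.0301]
[-0.7474  1.3787  1.1523] [0.237  0.0806 0.0301]
```

```bash
python3 jog.py '0 -.001 0 -.0003 0 0 0;0 -.002 0 -.0003 0 0 0;0 -.003 0 -.0003 0 0 0;0 -.004 0 -.0003 0 0 0;0 -.005 0 -.0003 0 0 0;0 -.005 0 -.0003 0 0 0;0 -.005 0 -.0003 0 0 0'
python3 jog.py '0 -.001 0 0 0 0 0;0 -.002 0 0 0 0 0;0 -.002 0 0 0 0 0'
python3 jog.py '0 -.0007 0 0 0 0 0;0 -.0014 0 0 0 0 0;0 -.0014 0 0 0 0 0'
```

```text
t: 10.47
tool_pos: [0.4868, 0.1821, 0.0334]
tool_rot: [0.115, -3.138, -0.0]
contact_force: [-5.4, 2.4, 3.4]
opening: 0.0282
grip_force: 54.2
t: 10.72
tool_pos: [0.4891, 0.1823, 0.0335]
tool_rot: [0.115, -3.139, -0.001]
contact_force: [-4.3, 2.2, 2.5]
opening: 0.0283
grip_force: 54.2
t: 10.97
tool_pos: [0.4904, 0.1824, 0.0335]
tool_rot: [0.115, -3.139, -0.0]
contact_force: [-4.4, 2.4, 2.6]
opening: 0.0281
grip_force: 54.2
```

```bash
python3 jog.py '0 -.0007 .0004 -.0004 0 0 0;0 -.0014 .0004 -.0004 0 0 0;0 -.0014 .0004 -.0004 0 0 0'
for i in 1; do :; done
python3 jog.py '0 -.0005 0 0 0 0 0;0 -.001 0 0 0 0 0;0 -.001 0 0 0 0 0;0 -.001 0 0 0 0 0'
```

```text
t: 11.22
tool_pos: [0.4923, 0.1826, 0.0338]
tool_rot: [-0.115, 3.139, -0.0]
contact_force: [-0.5, 2.0, 0.2]
opening: 0.0283
grip_force: 54.1
t: 11.55
tool_pos: [0.4932, 0.1827, 0.0339]
tool_rot: [-0.115, 3.139, -0.0]
contact_force: [-0.5, 0.9, -1.7]
opening: 0.0281
grip_force: 54.2
```

```bash
python3 jog.py '0 -.0005 0 0 0 0 0;0 -.001 0 0 0 0 0;0 -.001 0 0 0 0 0'
python3 jog.py '0 -.0005 0 0 0 0 0;0 -.0005 0 0 0 0 0;0 -.0005 0 0 0 0 0'
python3 jog.py '0 -.0005 0 0 0 0 0;0 -.0005 0 0 0 0 0;0 -.0005 0 0 0 0 0'
```

```text
t: 11.8
tool_pos: [0.4938, 0.1827, 0.0339]
tool_rot: [0.115, -3.139, 0.001]
contact_force: [-2.9, 0.7, -0.0]
opening: 0.0285
grip_force: 54.2
t: 12.05
tool_pos: [0.4938, 0.1828, 0.0338]
tool_rot: [0.115, -3.138, 0.001]
contact_force: [-4.8, -0.1, 2.2]
opening: 0.0284
grip_force: 54.3
t: 12.3
tool_pos: [0.4938, 0.1828, 0.0337]
tool_rot: [0.115, -3.136, 0.001]
contact_force: [-7.4, -0.1, 2.8]
opening: 0.0285
grip_force: 54.5
```

The tool stopped at x=0.4938 while the force grew in steps to 7.4 N, including a little V friction. The face is bearing on the stop. Release and rise.

```bash
python3 jog.py '.06 0 0 0 0 0 0;.06 0 0 0 0 0 0;.06 0 0 0 0 0 0;.06 0 0 0 0 0 0;.06 0 0 0 0 0 0'
python3 jog.py '.06 0 0 -.02 0 0 0;.06 0 0 -.05 0 0 0;.06 0 0 -.09 0 0 0;.06 .02 0 -.13 0 0 0;0 .03 0 -.17 0 0 0;0 .03 0 -.2 0 0 0;0 .03 0 -.22 0 0 0;0 .03 0 -.22 0 0 0;0 .03 0 -.22 0 0 0;0 .03 0 -.22 0 0 0'
python3 -c "
from h import *
wsave('w8')
im=cv2.imread('pics/w8.png');cv2.imwrite('pics/w8b.png',cv2.resize(im,(800,600),interpolation=cv2.INTER_CUBIC))
"
```

```text
t: 12.72
tool_pos: [0.4957, 0.183, 0.0344]
tool_rot: [-0.115, 3.138, 0.0]
contact_force: [0.2, 0.5, -0.1]
opening: 0.0598
grip_force: 0.0
t: 13.55
tool_pos: [0.4647, 0.1806, 0.2527]
tool_rot: [0.115, -3.138, 0.001]
contact_force: [-0.2, -0.5, -0.2]
opening: -0.0002
grip_force: 0.0
```

View pics/w8b.png

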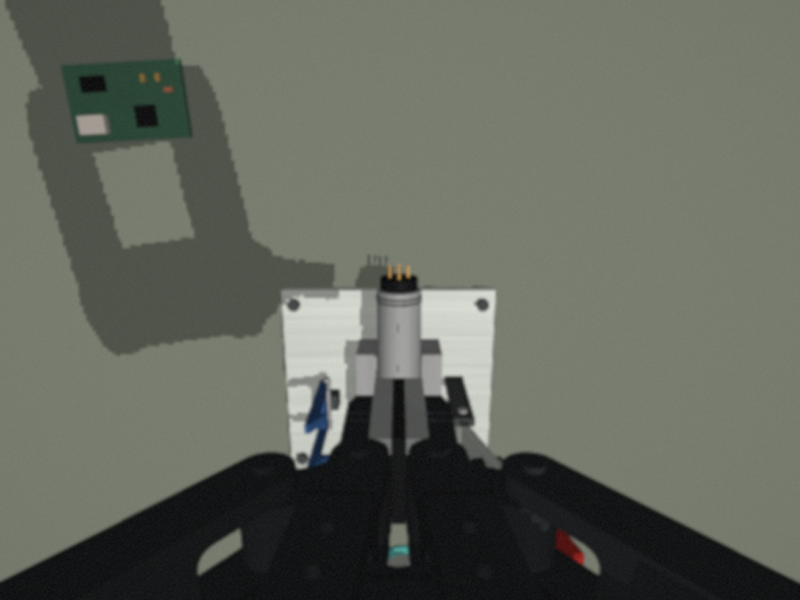

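w8b: the barrel lies in the V with its pin end overhanging at (399,291), and the strap is still open on the right (red tab at (570,547)). Next, move beyond the strap with shut fingers.

```bash
python3 jog.py '0 -.107 .104 0 0 0 0;0 -.107 .104 0 0 0 0;0 -.107 .104 0 0 0 0;0 -.107 .104 0 0 0 0;0 -.107 .104 0 0 0 0;0 -.107 .104 0 0 0 0;0 -.107 .104 0 0 0 0;0 -.107 .104 0 0 0 0'
python3 jog.py '0 0 0 .04 0 0 0;0 0 0 .08 0 0 0;0 0 0 .08 0 0 0;0 0 0 .08 0 0 0;0 0 0 .08 0 0 0'
cat >> h.py <<'E'
O=np.array([.5617,.188]);c,s=np.cos(np.radians(4.2)),np.sin(np.radians(4.2))
def fix():
    o=ctrl.get_obs();d=o['tool_pos'][:2]-O;return np.array([c*d[0]+s*d[1],-s*d[0]+c*d[1],o['tool_pos'][2]])
E
python3 - <<'E'
from h import *
w=P('wrist');print('steel rear at home predicted',np.array(proj(w,np.load('pics/w8.npy'),[.477,.1818,.065]))/.64)
print('fix',fix())
for th in(1.7,1.57,1.3,1.0,.7,.5):
    r=117;print(th,'centre y z',42-r*np.cos(th)+3*np.sin(th)+14.5,72+r*np.sin(th)+3*np.cos(th))
save('scene','s9.png',crop=(280,80,440,200),s=5)
E
```

```text
t: 14.27
tool_pos: [0.5634, 0.2915, 0.2531]
tool_rot: [0.114, -3.138, 0.001]
contact_force: [-0.2, 0.3, -0.0]
opening: 0.0001
grip_force: 0.0
t: 14.68
tool_pos: [0.5648, 0.2922, 0.1762]
tool_rot: [-0.114, 3.137, 0.001]
contact_force: [0.4, 0.7, 0.7]
opening: 0.0005
grip_force: 0.0
steel rear at home predicted [398.2936 291.1901]
fix [0.0107 0.1037 0.1762]
1.7 centre y z 74.54980026393379 187.63824934005225
1.57 centre y z 59.40682882363971 189.00235188315685
1.3 centre y z 28.093311607174858 185.53880417968534
1.0 centre y z -4.1909568321486645 172.07301214012833
0.7 centre y z -31.053882850572073 149.66799596866332
0.5 centre y z -44.738883125361 130.72553570236286
```

View pics/s9.png

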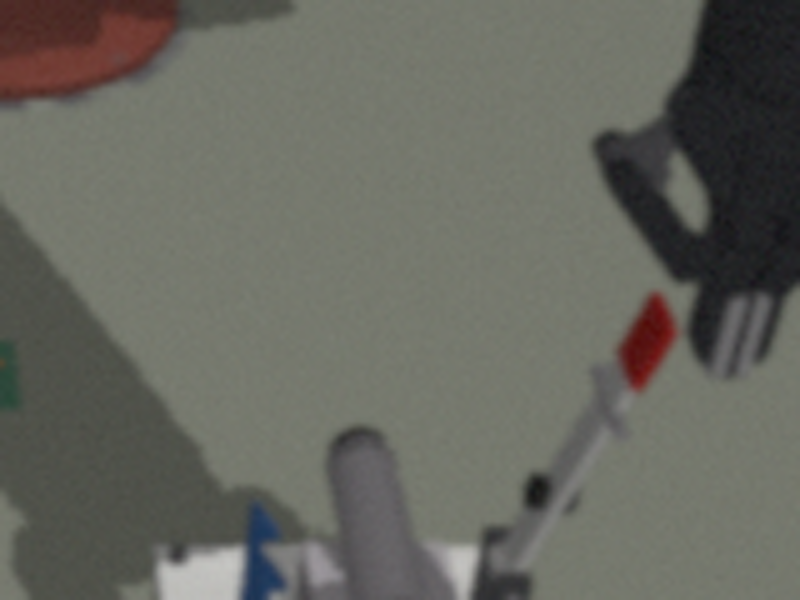

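The steel rear edge was predicted at (398,291) for home and seen at (399,291), so the barrel is home. s9: the shut fingers (730,340) stand clear beside the red tab (650,340). Pushing the strap over.

```bash
python3 jog.py '0 0 -.01 -.002 0 0 0;0 0 -.019 -.003 0 0 0;0 0 -.025 -.004 0 0 0;0 0 -.031 -.006 0 0 0;0 0 -.038 -.008 0 0 0;0 0 -.045 -.009 0 0 0'
python3 jog.py '0 0 -.006 -.001 0 0 0;0 0 -.013 -.002 0 0 0;0 0 -.02 -.002 0 0 0;0 0 -.026 -.001 0 0 0;0 0 -.032 0 0 0 0'
python3 -c "
from h import *
print(fix())"
```

```text
t: 15.23
tool_pos: [0.5677, 0.2466, 0.1835]
tool_rot: [-0.115, 3.139, 0.0]
contact_force: [-0.8, 0.6, -0.7]
opening: 0.0001
grip_force: 0.3
t: 15.65
tool_pos: [0.5699, 0.2148, 0.183]
tool_rot: [-0.115, 3.139, -0.0]
contact_force: [-0.6, 0.2, -0.1]
opening: 0.0
grip_force: 0.2
[0.0102 0.0262 0.183 ]
```

```bash
cat >> h.py <<'E'
def red():
    im=ctrl.get_image('scene').astype(int);m=(im[:,:,0]-im[:,:,1]>70)&(im[:,:,0]-im[:,:,2]>70);m[:110]=0;m[:,:280]=0
    y,x=np.where(m)
    p=P('scene');pr=[]
    for th in np.arange(0,2,.1):
        y0=.042-.119*np.cos(th)+.003*np.sin(th);z0=.072+.119*np.sin(th)+.003*np.cos(th)
        pr.append((round(th,1),)+tuple(np.round(proj(p,p['T'],[O[0]+.01*c-y0*s,O[1]+.01*s+y0*c,z0]))))
    print(len(x),(x.mean(),y.mean()) if len(x) else '');
    if len(x):print(sorted(pr,key=lambda q:(q[1]-x.mean())**2+(q[2]-y.mean())**2)[:2])
E
python3 -c "
from h import *
red()"
```

```text
33 (np.float64(375.06060606060606), np.float64(147.3939393939394))
[(np.float64(1.3), np.float64(375.0), np.float64(147.0)), (np.float64(1.2), np.float64(369.0), np.float64(149.0))]
```

```bash
python3 jog.py '0 0 -.008 .001 0 0 0;0 0 -.015 .003 0 0 0;0 0 -.023 .007 0 0 0;0 0 -.03 .011 0 0 0;0 0 -.038 .016 0 0 0;0 0 -.045 .021 0 0 0;0 0 -.051 .027 0 0 0;0 0 -.057 .033 0 0 0;0 0 -.057 .033 0 0 0'
python3 -c "
from h import *
print(fix());red()"
```

```text
t: 16.45
tool_pos: [0.5731, 0.1574, 0.1479]
tool_rot: [0.113, -3.136, 0.001]
contact_force: [0.3, 0.8, 0.1]
opening: -0.0
grip_force: 0.0
[ 0.0091 -0.0314  0.1479]
60 (np.float64(340.03333333333336), np.float64(163.01666666666668))
[(np.float64(0.7), np.float64(340.0), np.float64(162.0)), (np.float64(0.6), np.float64(336.0), np.float64(166.0))]
```

```bash
python3 jog.py '0 0 -.011 .005 0 0 0;0 0 -.02 .012 0 0 0;0 0 -.029 .022 0 0 0;0 0 -.038 .032 0 0 0;0 0 -.045 .04 0 0 0;0 0 -.051 .046 0 0 0;0 0 -.051 .046 0 0 0'
python3 -c "
from h import *
print(fix());red()"
```

```text
t: 17.08
tool_pos: [0.5765, 0.1064, 0.1015]
tool_rot: [0.113, -3.136, 0.001]
contact_force: [-0.1, -0.1, -0.2]
opening: 0.0001
grip_force: 0.0
[ 0.0088 -0.0825  0.1015]
62 (np.float64(324.7258064516129), np.float64(186.03225806451613))
[(np.float64(0.1), np.float64(322.0), np.float64(187.0)), (np.float64(0.2), np.float64(324.0), np.float64(183.0))]
```

```bash
python3 jog.py '0 0 0 .004 0 0 0;0 0 0 .008 0 0 0;0 0 0 .011 0 0 0;0 0 0 .011 0 0 0'
python3 jog.py '0 0 0 .002 0 0 0;0 0 0 .003 0 0 0;0 0 0 .003 0 0 0'
python3 jog.py '0 0 0 .0015 0 0 0;0 0 0 .003 0 0 0;0 0 0 .003 0 0 0'
python3 jog.py '0 0 0 .0015 0 0 0;0 0 0 .003 0 0 0;0 0 0 .003 0 0 0'
```

```text
t: 17.47
tool_pos: [0.5773, 0.1081, 0.0923]
tool_rot: [0.116, -3.138, -0.0]
contact_force: [-0.6, 0.7, -0.3]
opening: 0.0001
grip_force: 0.0
t: 17.72
tool_pos: [0.578, 0.108, 0.0907]
tool_rot: [-0.115, 3.139, 0.0]
contact_force: [-1.4, -0.1, 3.3]
opening: -0.0
grip_force: 1.6
t: 17.97
tool_pos: [0.5781, 0.1077, 0.0878]
tool_rot: [-0.115, 3.139, -0.001]
contact_force: [-1.6, -1.7, 4.2]
opening: -0.0001
grip_force: 2.2
t: 18.22
tool_pos: [0.5782, 0.1075, 0.0845]
tool_rot: [-0.115, 3.138, -0.001]
contact_force: [-0.7, -1.6, 3.8]
opening: 0.0001
grip_force: 1.8
```

```bash
python3 jog.py '0 0 0 .0015 0 0 0;0 0 0 .003 0 0 0;0 0 0 .003 0 0 0'
python3 jog.py '0 0 0 .0015 0 0 0;0 0 0 .003 0 0 0;0 0 0 .003 0 0 0'
python3 jog.py '0 0 0 .001 0 0 0;0 0 0 .002 0 0 0;0 0 0 .002 0 0 0'
python3 jog.py '0 0 0 .001 0 0 0;0 0 0 .0015 0 0 0;0 0 0 .0015 0 0 0'
```

```text
t: 18.47
tool_pos: [0.5778, 0.1079, 0.0805]
tool_rot: [-0.115, 3.139, 0.0]
contact_force: [0.9, -1.3, 2.5]
opening: -0.0003
grip_force: 0.5
t: 18.72
tool_pos: [0.5771, 0.108, 0.0771]
tool_rot: [0.115, -3.138, -0.001]
contact_force: [-0.1, -0.3, 0.1]
opening: 0.0
grip_force: 0.0
t: 18.97
tool_pos: [0.5774, 0.108, 0.0757]
tool_rot: [0.115, -3.138, -0.0]
contact_force: [-1.2, 0.0, 1.9]
opening: 0.0
grip_force: 0.9
t: 19.22
tool_pos: [0.5776, 0.1079, 0.0745]
tool_rot: [0.115, -3.139, -0.0]
contact_force: [-1.4, 0.8, 2.7]
opening: -0.0001
grip_force: 1.1
```

```bash
python3 jog.py '0 0 0 .001 0 0 0;0 0 0 .002 0 0 0;0 0 0 .002 0 0 0'
python3 jog.py '0 0 0 -.02 0 0 0;0 0 0 -.05 0 0 0;0 0 0 -.09 0 0 0;0 0 -.03 -.13 0 0 0;0 0 -.06 -.15 0 0 0;0 0 -.1 -.15 0 0 0;0 0 -.14 -.15 0 0 0;0 0 -.14 -.15 0 0 0;0 0 -.14 -.15 0 0 0'
python3 - <<'E'
from h import *
red();wsave('w10');save('scene','s10.png',crop=(290,150,410,250),s=4)
save('top','t10.png')
a=cv2.imread('pics/s10.png');b=cv2.imread('pics/raw_t10.png')[150:250,80:230]
b=cv2.resize(b,(320,213),interpolation=cv2.INTER_CUBIC);v=np.zeros((400,800,3),np.uint8);v[:,:480]=a;v[:213,480:]=b;cv2.imwrite('pics/v10.png',v)
E
```

```text
t: 19.47
tool_pos: [0.5779, 0.1079, 0.0738]
tool_rot: [0.115, -3.139, -0.0]
contact_force: [-5.0, 0.8, 9.1]
opening: -0.0002
grip_force: 4.3
t: 20.22
tool_pos: [0.5881, -0.0337, 0.2221]
tool_rot: [-0.109, 3.139, 0.0]
contact_force: [0.5, 0.4, -0.9]
opening: 0.0001
grip_force: 0.0
127 (np.float64(321.1023622047244), np.float64(192.36220472440945))
[(np.float64(0.0), np.float64(321.0), np.float64(192.0)), (np.float64(0.1), np.float64(322.0), np.float64(187.0))]
```

View pics/v10.png

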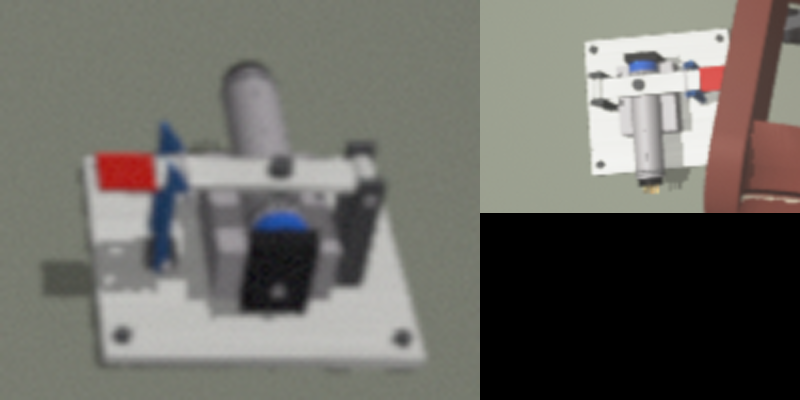

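v10: the strap is level across the barrel with the blue hooks over its pin. The red tab's centroid is at row 192.4, matching an angle of 0 (0.045 would be about row 190). The blue face is against the black stop. Handing in.

```bash
python3 -c "
from h import *
print(ctrl.finish_job())"
```

```text
the job is handed in; nothing more can be done
None
```

I handed the job in at about 20 s: the barrel is in the V with its face on the stop (about 7 N peak at the wrist, V friction included), and the strap is pressed down and, by force and camera, caught; the hand-in returned no verdict.

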